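# Front-face a wide carton down its display lane

## Task

Push the wide carton forward along the empty middle lane of the counter display until it stands square and right up against the front stop, ready for the customers. Keep it clear of both steel dividers all the way in: neither the carton nor the robot may touch them. Only push it along, flat on the deck: do not pick it up or tip it, and leave the tin, the small carton and the jar where they are.

Things in the scene. Friction and masses are not known exactly. Their poses are not given: they have to be found in the camera images.
- carton_centre (a point): Centre (30 mm above the deck) of the loose wide carton: closed cardboard box with a white paper sleeve round its middle, 70 mm deep (own x, along the lane), 100 mm wide (own y), 60 mm high (z up), 0.2 to 0.45 kg. Starts on the bare apron behind the middle lane, wholly outside it, up to 30 mm off its centre line and 0.3 rad askew. Slides with dry friction and stops when not pushed.
- display: The counter display, fixed on the table: a white-faced deck 18 mm thick, 306 mm wide (y). Origin on its underside, below lane_mouth. Axes: x along the lanes to the front stop (away from the robot, within 0.2 rad of its forward direction), y left, z up. Lanes run from x = 0 to 130 mm; the deck's bare apron reaches back to x = -135 mm.
- lane_mouth (a point): Point on the deck's upper face at the open, robot-side end of the middle lane, midway between its two dividers; axes as the display's.
- lane_end (a point): Point on the deck's upper face at the far end of the middle lane, midway between the dividers, on the face of the front stop, 130 mm from lane_mouth along x; same axes. The stop is a fixed plywood board across the whole display, 8 mm thick, 30 mm high above the deck. With the carton against it, its centre lies 35 mm on the robot's side of this point.
- rail_left: Left (+y) divider of the middle lane: an upright dark steel fin 5 mm thick, 130 mm long, 35 mm high above the deck (24 mm over the first 12 mm at the mouth), fixed to the deck. Origin at the foot of its robot-side end, in the middle of its thickness; x runs along it to the front stop. The clear width between the two dividers is 120 mm.
- rail_right: Right (-y) divider of the middle lane, same shape and axes as rail_left.
- tin: Round can, 56 mm across, 58 mm high, standing in one of the 80 mm wide outer lanes of the display (left or right, it varies); leave it alone. Origin at the centre of its underside.
- small_carton: Small square carton 54 x 54 mm, 62 mm high, standing in the other outer lane; leave it alone. Origin at the centre of its underside.
- jar: Round jar with a metal cap, 60 mm across, 80 mm high, standing on the table to the left of the display; leave it alone. Origin at the centre of its underside.
Mind the look-alikes: they are no part of the job. What is shaped like the part that bears carton_centre but orange is not meant.

How it is judged:
At the end, for the whole second after the job is handed in: The wide carton stands still and flat on the deck in the middle lane, between the dividers, within 6 mm of the front stop (measured at its middle) and square to the lane within 0.1 rad (x of carton_centre in the frame of lane_end between -0.041 and -0.03 m and y of carton_centre in the frame of lane_end between -0.012 and 0.012 m and z of carton_centre in the frame of lane_end between 0.026 and 0.034 m and angle between the x axis of carton_centre and the x axis of lane_end, either way round below 0.1 rad and angle between carton_centre's own z axis and vertical below 0.05 rad and linear speed of carton below 0.01 m/s); the robot touches nothing.
It fails at once if one of the two dividers of the middle lane is touched, by the carton or by the robot (contact force between anything else and rail_left above 0.1 N or contact force between anything else and rail_right above 0.1 N).
It fails at once if the wide carton is lifted more than 8 mm off the deck (z of carton_centre in the frame of lane_mouth above 0.038 m).
It fails at once if the wide carton is tipped by more than 0.15 rad (angle between carton_centre's own z axis and vertical above 0.15 rad).
It fails at once if the tin, the small carton or the jar is moved more than 15 mm (distance of any of tin, small_carton, jar from where it was at the start of the episode above 0.015 m).
It also fails if it takes over 69 s, if anything falls off the work surface, if the arm or the gripper's body presses on something with over 40 N, if the wrist force passes 120 N, or if a joint passes its speed limit or range.

## Robot

A 7-joint arm with a two-finger parallel gripper is mounted at the origin on the work surface. World frame = base frame: x ahead of the robot, y to its left, z up, the work surface at z = 0. Lengths are in m, angles in rad, forces in N, time in s.
With the tool pointing down it reaches from about 0.425 to 0.825 m from the base axis. Payload 3.6 kg.
Tool frame: the origin (TCP) lies at the very end of the fingers, on their centre line; the grasp point (between the pads) lies 19 mm behind it; z points along the fingers, y is the direction in which the jaws open and shut (so a half turn about z gives the same grasp; the last joint's range is limited). The gripper opens to 85 mm and grips with 20 to 120 N. Pads are 22 mm wide; open, the fingers measure 114 mm over their backs; the gripper's body (76 mm by 85 mm) begins 54 mm behind the grasp point. The pads swing forward as they close: fully open they stand 13 mm farther back than shut.
Start: joints at [1.298, 0.615, -0.013, 1.423, 0.008, 1.103, -0.04], TCP at [0.158, -0.63, 0.231] pointing down, gripper open.
Joint ranges: [-3.12, 3.12], [-0.3, 2.06], [-1.34, 1.32], [0.26, 2.42], [-1.36, 4.5], [0.01, 1.98], [-2.84, 2.84]. Speed limits (rad/s): [2.79, 2.79, 3.14, 3.14, 3.14, 3.14, 3.14].

## Interface

Orientations are given as a rotation vector (axis times angle).
In Python, from cell import env gives the robot as it stands.
- The arm moves only by the tool arm_command, never from a script. Its argument "commands" is one flat list of numbers, 6 for each row, row after row: the shift along the tool's x, y, z in mm, then the turn, a rotation vector about the tool's x, y, z in rad. In form: [x, y, z, ax, ay, az, x, y, z, ax, ay, az, ...]. A call has 1 to 20 rows; each row is the pose to reach, as a shift and turn from the pose measured when the call began, along the tool's axes at that moment; what a row does not reach only later rows make up. A row lasts 1/10 s, in which the tool goes at most 50 mm and 8.59 degrees, less where a joint would pass 70% of its speed; a pose out of reach is approached as far as the arm can. A call with a gripper value outside its range is refused whole. "fingers" is the finger opening in mm, from 0 to 85.4, set as the call begins (left out, the last holds). The fingers move at their own pace and stop on an object; "squeeze" is the grip in N (left out, the last holds). Time passes only in rows, so rows that repeat a pose let the fingers close. It gives the time, the measured TCP pose, the force and the opening at its end, in the units of the state.
- env.get_obs(): the state, without advancing time (a new reading comes with each control period).
- env.snapshot(name): name is "scene" or "top"; returns a dict with "img" (420x560x3 uint8, red, green, blue), "mtx" (3x3 intrinsics, pixels), "R" (3x3) and "t" (3): a world point X has camera coordinates R X + t. Camera axes: x right, y down, z forward; pixel columns grow to the right and rows downward; lengths in m; the calibration is good to about 2 mm. A picture is of the moment at which its call begins. There is no depth.
- env.close_job(): hands the job in, once; it reports no verdict.
Trained networks look in a picture, given as the dict that the camera call returned (one of the last four; its "shot" number tells which), for a name from the list of things; names that differ only in an ending like _2 or _b are one class to them, and where a whole thing is asked for, a point or a joint stands for the part that bears it (a point fixed in the world has none). Each returns a list of dicts, best first, with "confidence" (0 to 1); they miss things now and then, are a little off and sometimes report something else, mostly with a low value. They report only what shows in the picture. A call takes as long as a camera call. They do not tell look-alikes from the thing itself.
- env.boxes_of(picture, name): "point" ([x, y, z] in m, in the coordinates of the camera as it stood for that picture, good to about 4 mm: the middle of the surface that is visible of it).
- env.masks_of(picture, name): "mask" (420x560 bool, what is visible of it).
- env.mark_of(picture, name): "point" ([x, y, z] in m, in the coordinates of the camera as it stood for that picture, good to about 4 mm: a listed point, or the origin of a listed thing).
The state is a dict: "time_s": time; "joints": joint angles; "qd": joint speeds; "tau": joint torques, N m; "eef_pos": TCP position; "orientation": TCP orientation; "wrist_force": force on the tool from outside, world axes, zero at the start; "wrist_torque": the same for the moment, N m; "finger_gap": opening from 0.0 (shut) to 1.0 (fully open).
Only numpy, scipy, OpenCV 4.12 (cv2) and the standard library are available. Lean on these libraries where they do the work, as an engineer would, in place of code of your own. Each camera call takes 0.05 s, during which the arm holds its last target. There are 200 camera calls.

## Working session

There is one attempt and no reset: what is moved stays moved. The work goes in short steps, Python scripts to look and compute and a tool call to move; the robot and the scene stay as the last step left them, time stands still between calls to the robot, and variables do not carry over. Pictures are saved under pics/ and viewed, about 8 in all and at most 12, crops included, and the job is handed in when it is done.

Besides the shell and the picture viewer there is one more tool, called after "Emit:" as name(argument=value, ...), one argument or row to a line, values as JSON. arm_command: Moves the arm, as the interface text tells. Its arguments: {"type":"object","properties":{"commands":{"type":"array","items":{"type":"number"}},"fingers":{"type":"number"},"squeeze":{"type":"number"}},"required":["commands"]}

```bash
mkdir -p pics; ls
cat > h.py <<'E'
import numpy as np, cv2
from cell import env
def w(s,p): return s["R"].T@(np.array(p)-s["t"])
def proj(s,X):
    c=s["R"]@np.array(X)+s["t"]; p=s["mtx"]@c; return p[:2]/p[2]
def unproj(s,uv,z):
    d=s["R"].T@np.linalg.inv(s["mtx"])@np.array([uv[0],uv[1],1.]); o=-s["R"].T@s["t"]
    return o+d*(z-o[2])/d[2]
def save(n,img): cv2.imwrite(f"pics/{n}.png",cv2.cvtColor(img,cv2.COLOR_RGB2BGR))
E
python3 - <<'E'
from h import *
np.set_printoptions(precision=4,suppress=True)
o=env.get_obs();print(o)
for c in["scene","top"]:
    s=env.snapshot(c);save(c+"0",s["img"]);print(c,"cam at",-s["R"].T@s["t"])
    for n in["carton_centre","lane_mouth","lane_end","rail_left","rail_right","display","tin","small_carton","jar"]:
        for d in env.mark_of(s,n)[:3]:print(n,w(s,d["point"]),proj(s,w(s,d["point"])).round(),round(d["confidence"],2))
E
```

```text
pics
{'time_s': 0.0, 'joints': array([ 1.2985,  0.6159, -0.0126,  1.4249,  0.0081,  1.1034, -0.0404]), 'qd': array([ 0.0011, -0.0017,  0.0005,  0.0005, -0.0002,  0.0016,  0.0005]), 'tau': array([ -0.0004, -46.9222,   0.2592, -17.1038,   0.01  ,   0.0096,
        -0.    ]), 'eef_pos': array([ 0.158 , -0.6297,  0.2301]), 'orientation': array([-3.1153, -0.3849,  0.0006]), 'wrist_force': array([-0.1639, -0.6051,  0.3741]), 'wrist_torque': array([-0.0477, -0.0147, -0.0745]), 'finger_gap': 0.9992424041377284}
scene cam at [0.8357 0.5249 1.0192]
carton_centre [ 0.5027 -0.0378  0.049 ] [261. 170.] 0.96
carton_centre [0.3325 0.1089 0.0332] [361. 183.] 0.69
lane_mouth [ 0.5746 -0.0271  0.0167] [238. 196.] 0.79
lane_mouth [0.6726 0.2174 0.0016] [261. 308.] 0.53
rail_left [0.5801 0.0369 0.0169] [251. 218.] 0.7
rail_right [ 0.5742 -0.0914  0.0174] [223. 176.] 0.97
rail_right [ 0.4993 -0.0376  0.0463] [263. 170.] 0.27
display [ 0.5779 -0.0274 -0.    ] [237. 200.] 0.82
tin [ 0.6509 -0.1384  0.0184] [184. 177.] 0.75
small_carton [0.6777 0.0754 0.0175] [222. 253.] 0.95
small_carton [ 0.5767 -0.0258  
[... 182 characters left out ...]
1084 0.0317] [277. 323.] 0.73
carton_centre [ 0.3323 -0.174   0.0299] [427. 323.] 0.69
carton_centre [ 0.4987 -0.0384  0.0487] [357. 234.] 0.57
lane_mouth [ 0.5783 -0.026   0.0197] [348. 192.] 0.81
rail_left [0.5811 0.0365 0.0175] [316. 190.] 0.88
rail_right [ 0.57   -0.0924  0.0173] [382. 197.] 0.86
rail_right [ 0.5784 -0.0246  0.0174] [347. 192.] 0.3
rail_right [ 0.4983 -0.039   0.0521] [357. 234.] 0.2
display [ 0.5752 -0.0247  0.0001] [346. 194.] 0.96
display [0.6739 0.0805 0.0212] [293. 142.] 0.72
tin [ 0.6459 -0.1364  0.014 ] [405. 158.] 0.87
small_carton [0.674  0.0791 0.0198] [294. 142.] 0.93
jar [ 0.5794 -0.0273  0.0177] [349. 192.] 0.69
jar [ 0.6763  0.216  -0.0015] [225. 143.] 0.67
```

Run:
```python
from h import *
s=env.snapshot("top");i=s["img"]
save("top1",np.hstack([cv2.resize(i[110:350,200:480],None,fx=2.85,fy=2.45)[:590]]))
m=env.masks_of(s,"carton_centre")
for d in m:
    mm=d["mask"].astype(np.uint8);print(d["confidence"],mm.sum(),np.argwhere(mm).mean(0)[::-1],i[d["mask"]].mean(0),cv2.minAreaRect(np.argwhere(mm)[:,::-1].astype(np.float32)))
for n in["rail_left","rail_right"]:
  for d in env.masks_of(s,n)[:1]:
    mm=d["mask"].astype(np.uint8);print(n,d["confidence"],mm.sum(),cv2.fitLine(np.argwhere(mm)[:,::-1].astype(np.float32),2,0,.01,.01).ravel())
```

```text
0.83 2387 [275.03183913 323.56179305] [148.51780478  92.01382488  40.40301634] ((274.8846435546875, 323.42303466796875), (60.403770446777344, 41.18438720703125), 78.69007110595703)
0.79 2745 [429.56138434 324.14134791] [137.33442623  79.65100182  33.62295082] ((429.4606628417969, 324.3761901855469), (63.71607971191406, 44.91745376586914), 72.34988403320312)
rail_left 0.85 661 [ 1.12576894e-01 -9.93643045e-01  3.15520416e+02  1.55481094e+02]
rail_right 0.65 615 [ 7.6501489e-02 -9.9706948e-01  3.8648944e+02  1.6224716e+02]
```

View pics/top1.png

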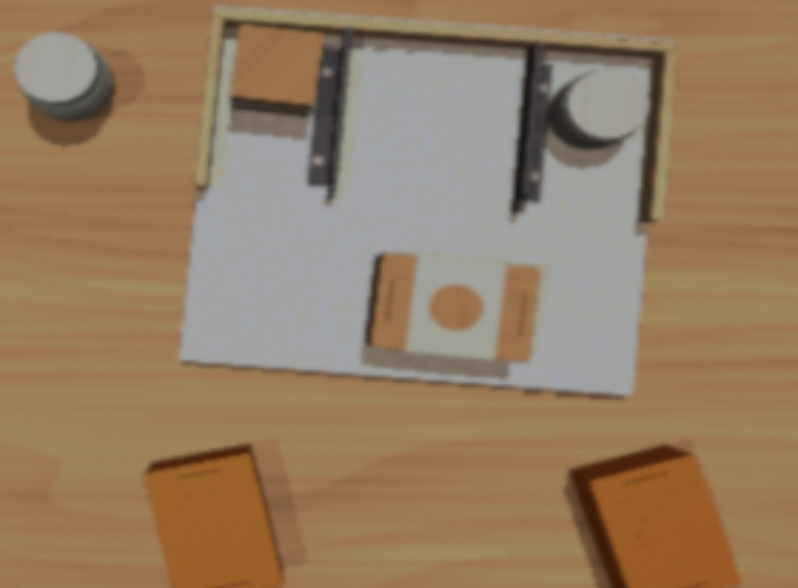

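View pics/scene0.png

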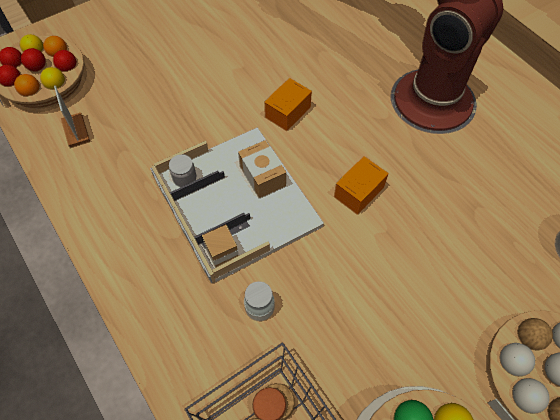

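Target: the carton with the white sleeve at top-image (357,234), standing on the apron. The two all-orange boxes at (277,323) and (427,323) lie off the deck and are the look-alikes. The tin is in the right lane, the small carton in the left. Next I fit the poses by their edges and check with an overlay crop.

```bash
cat >> h.py <<'E'
from scipy.optimize import minimize
def T(p,pts):
    c,s_=np.cos(p[2]),np.sin(p[2]); P=np.array(pts,float).copy(); x,y=P[:,0].copy(),P[:,1].copy()
    P[:,0]=p[0]+c*x-s_*y; P[:,1]=p[1]+s_*x+c*y; return P
def seg(a,b,n=60): return np.linspace(a,b,n)
CART=[seg((a*.035,b*.05,.078),(c*.035,d*.05,.078)) for a,b,c,d in[(1,1,1,-1),(1,-1,-1,-1),(-1,-1,-1,1),(-1,1,1,1)]]
DISP=[seg((-.135,-.153,.018),(-.135,.153,.018))]+[seg((-.135,q*.153,.018),(-.02,q*.153,.018)) for q in(1,-1)]+[seg((.012,q,.053),(.125,q,.053)) for q in(.06,-.06,.065,-.065)]
def fit(s,segs,p0):
    g=cv2.GaussianBlur(cv2.cvtColor(s["img"],cv2.COLOR_RGB2LAB).astype(np.float32),(0,0),1.0)
    m=sum(np.hypot(cv2.Sobel(g[...,k],-1,1,0),cv2.Sobel(g[...,k],-1,0,1)) for k in range(3)); m=np.minimum(m,120)
    def f(p,b):
        uv=np.array([proj(s,X) for X in T(p,np.vstack(segs))],np.float32)
        return -cv2.remap(b,uv[:,0:1],uv[:,1:2],cv2.INTER_LINEAR).mean()
    p=np.array(p0,float)
    for sg in(2.5,1.2,.01):
        b=cv2.GaussianBlur(m,(0,0),sg)
        p=minimize(f,p,args=(b,),method="Nelder-Mead",options=dict(initial_simplex=p+np.vstack([np.zeros(3),np.diag([.004,.004,.04])]))).x
    return p,f(p,m)
def draw(s,img,segs,p,k,o,col):
    for e in segs:
        uv=np.array([(proj(s,X)-o+.5)*k for X in T(p,e)]); cv2.polylines(img,[uv.round().astype(np.int32)],False,col,1)
def rel(d,p):
    c,s_=np.cos(d[2]),np.sin(d[2]); v=p[:2]-d[:2]; return np.array([c*v[0]+s_*v[1],-s_*v[0]+c*v[1],p[2]-d[2]])
def measure(c,d0,c0,name=None):
    s=env.snapshot(c); d,fd=fit(s,DISP,d0); p,fp=fit(s,CART,c0)
    print(c,"disp",d.round(4),round(fd),"cart",p.round(4),round(fp),"rel",rel(d,p).round(4))
    if name:
        o=np.floor(proj(s,[d[0]-.02,d[1],.02]))-[93,70]; x,y=o.astype(int); k=4
        im=cv2.resize(s["img"][y:y+140,x:x+190],None,fx=k,fy=k,interpolation=cv2.INTER_CUBIC)
        draw(s,im,DISP,d,k,o,(255,0,0)); draw(s,im,CART,p,k,o,(0,0,255)); save(name,im)
    return s,d,p
E
python3 - <<'E'
from h import *
measure("top",[.5765,-.0265,-.067],[.499,-.0385,-.08],"fit1"); measure("scene",[.5765,-.0265,-.067],[.499,-.0385,-.08])
E
```

```text
top disp [ 0.5758 -0.0261 -0.0882] -105 cart [ 0.4967 -0.0395 -0.1176] -103 rel [-0.0776 -0.0204 -0.0293]
scene disp [ 0.5788 -0.0243 -0.0764] -115 cart [ 0.5006 -0.039  -0.1121] -115 rel [-0.0768 -0.0206 -0.0357]
```

View pics/fit1.png

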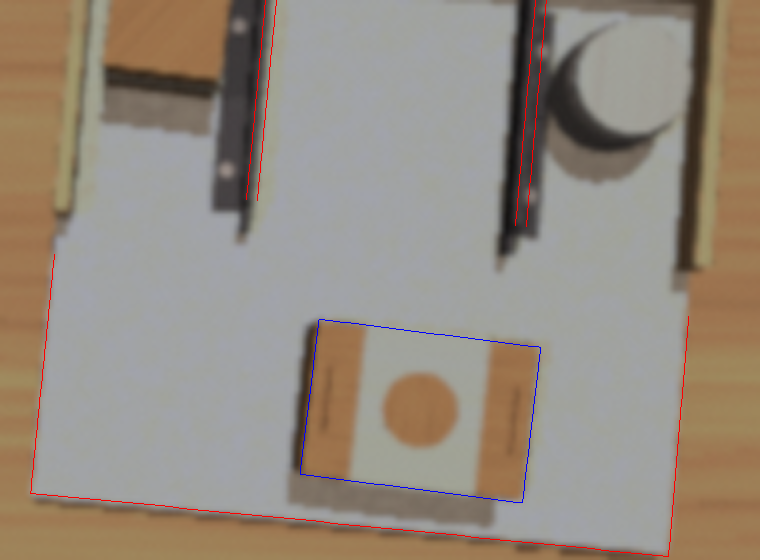

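```bash
cat >> h.py <<'E'
from scipy.spatial.transform import Rotation as Ro
D=np.array([.5773,-.0252,-.082])
def goto(x,y,z,yaw,D=D):
    "tool-frame shift (mm) and turn to lane pose (m; z above deck), tool x at yaw to lane x"
    o=env.get_obs(); R0=Ro.from_rotvec(o["orientation"]); P=T(D,[[x,y,z+.018]])[0]
    a=D[2]+yaw; ex=np.array([np.cos(a),np.sin(a),0]); ez=np.array([0,0,-1.]); R1=Ro.from_matrix(np.stack([ex,np.cross(ez,ex),ez],1))
    print("world",P.round(4),"shift",(R0.inv().apply(P-o["eef_pos"])*1000).round(1),"turn",(R0.inv()*R1).as_rotvec().round(4))
def state(D=D):
    o=env.get_obs(); R0=Ro.from_rotvec(o["orientation"]).as_matrix()
    print("t",round(o["time_s"],2),"lane",rel(D,np.array([*o["eef_pos"][:2],np.arctan2(R0[1,0],R0[0,0])])).round(4),"z-deck",round(o["eef_pos"][2]-.018,4),"F",o["wrist_force"].round(2),"gap",round(o["finger_gap"],3),"j",o["joints"].round(2))
E
python3 -c "
from h import *
state();goto(-.077,-.115,.213,np.pi/2)"
```

```text
t 1.3 lane [-0.3681 -0.6375  0.3278] z-deck 0.2133 F [ 0.47  0.17 -0.26] gap 1.002 j [ 1.3   0.61 -0.01  1.42  0.01  1.1  -0.04]
world [ 0.4911 -0.1335  0.231 ] shift [ 4.439e+02 -4.010e+02  3.000e-01] turn [-0.000e+00 -1.000e-04 -1.243e+00]
```

Emit:
arm_command(
  commands=[22,-20,0,0,0,-0.06,53,-48,0,0,0,-0.15,89,-80,0,0,0,-0.25,124,-112,0,0,0,-0.35,160,-144,0,0,0,-0.45,195,-176,0,0,0,-0.55,231,-209,0,0,0,-0.65,266,-241,0,0,0,-0.75,302,-273,0,0,0,-0.85,337,-305,0,0,0,-0.95,373,-337,0,0,0,-1.05,404,-365,0,0,0,-1.13,426,-385,0,0,0,-1.19,444,-401,0,0,0,-1.243,444,-401,0,0,0,-1.243,444,-401,0,0,0,-1.243],
  fingers=30,
)

```text
time_s: 2.9
eef_pos: [0.4911, -0.1336, 0.2313]
orientation: [2.31, 2.129, -0.001]
wrist_force: [-0.6, -0.0, -0.8]
finger_gap: 0.352
```

```bash
python3 -c "
from h import *
state();goto(-.077,-.115,.008,np.pi/2);state()
measure('scene',D,[.499,-.039,-.115])"
```

```text
t 2.9 lane [-0.077  -0.1151  1.5709] z-deck 0.2133 F [-0.64 -0.01 -0.78] gap 0.352 j [ 0.52  0.43 -0.43  1.82  0.21  0.95 -0.08]
world [ 0.4911 -0.1335  0.026 ] shift [2.000e-01 1.000e-01 2.053e+02] turn [-0.0003  0.0006  0.0001]
t 2.9 lane [-0.077  -0.1151  1.5709] z-deck 0.2133 F [-0.64 -0.01 -0.78] gap 0.352 j [ 0.52  0.43 -0.43  1.82  0.21  0.95 -0.08]
scene disp [ 0.5788 -0.0242 -0.0749] -116 cart [ 0.5004 -0.0389 -0.1241] -117 rel [-0.0771 -0.0205 -0.0492]
```

Emit:
arm_command(
  commands=[0,0,20,0,0,0,0,0,60,0,0,0,0,0,100,0,0,0,0,0,140,0,0,0,0,0,170,0,0,0,0,0,190,0,0,0,0,0,200,0,0,0,0,0,204,0,0,0,0,0,204,0,0,0],
)

```text
time_s: 3.85
eef_pos: [0.4906, -0.1356, 0.0275]
orientation: [2.313, 2.124, -0.002]
wrist_force: [0.3, 0.7, 1.1]
finger_gap: 0.349
```

```bash
python3 -c "
from h import *
state()
s=env.snapshot('scene');save('s2',cv2.resize(s['img'][110:260,160:360],None,fx=4,fy=4,interpolation=cv2.INTER_CUBIC))"
```

```text
t 3.85 lane [-0.0774 -0.1171  1.5677] z-deck 0.0095 F [0.28 0.67 1.08] gap 0.349 j [ 0.4   0.72 -0.27  2.01  0.41  0.46 -0.26]
```

View pics/s2.png

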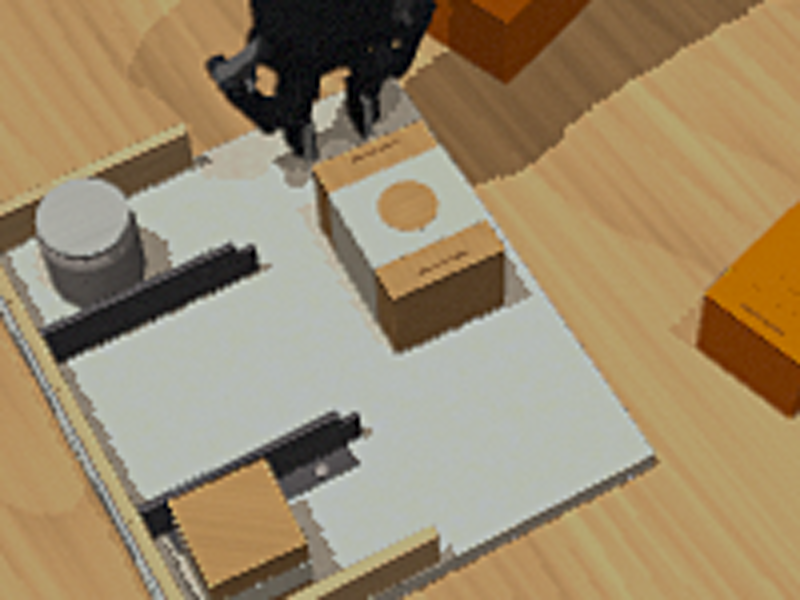

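The two fingertips stand clear beside the carton's right face, crop (300,155) and (365,130), and straddle its middle. I push it sideways to the left.

Emit:
arm_command(
  commands=[10,0,0,0,0,0,22,0,0,0,0,0,28,0,0,0,0,0,31,0,0,0,0,0,34,0,0,0,0,0,37,0,0,0,0,0,40,0,0,0,0,0,43,0,0,0,0,0,45,0,0,0,0,0,47,0,0,0,0,0,49,0,0,0,0,0,50,0,0,0,0,0,50,0,0,0,0,0],
)

```text
time_s: 5.2
eef_pos: [0.4952, -0.0851, 0.0278]
orientation: [2.312, 2.125, -0.001]
wrist_force: [-0.1, -1.5, 1.0]
finger_gap: 0.349
```

```bash
python3 -c "
from h import *
state()
for c in ('scene','top'): measure(c,D,[.5,-.025,-.1])"
```

```text
t 5.2 lane [-0.077  -0.0664  1.5684] z-deck 0.0098 F [-0.07 -1.5   1.05] gap 0.349 j [ 0.29  0.71 -0.25  2.03  0.39  0.44 -0.34]
scene disp [ 0.5816 -0.0253 -0.061 ] -106 cart [ 0.5022 -0.0216 -0.0889] -115 rel [-0.0795 -0.0011 -0.0279]
top disp [ 0.5756 -0.0266 -0.0821] -90 cart [ 0.4978 -0.0157 -0.0923] -98 rel [-0.0784  0.0044 -0.0102]
```

Emit:
arm_command(
  commands=[-10,0,0,0,0,0,-30,0,0,0,0,0,-40,0,-15,0,0,0,-45,0,-50,0,0,0,-45,0,-90,0,0,0,-45,0,-130,0,0,0,-45,0,-160,0,0,0.1,-45,0,-180,0,0,0.22,-45,0,-190,0,0,0.36,-60,0,-190,0,0,0.5,-80,0,-190,0,0,0.64,-100,0,-190,0,0,0.78,-120,0,-190,0,0,0.92,-140,0,-190,0,0,1.06,-160,0,-190,0,0,1.2,-180,0,-190,0,0,1.34,-190,0,-190,0,0,1.46,-200,0,-190,0,0,1.57,-200,0,-190,0,0,1.57],
  fingers=55,
)

```text
time_s: 7.2
eef_pos: [0.4775, -0.2857, 0.2176]
orientation: [3.137, -0.135, -0.0]
wrist_force: [-0.2, -0.1, 0.1]
finger_gap: 0.647
```

```bash
python3 -c "
from h import *
state()
measure('scene',D,[.5,-.02,-.09]);measure('top',D,[.5,-.02,-.09],'fit2')"
```

```text
t 7.2 lane [-0.0781 -0.2678 -0.0038] z-deck 0.1996 F [-0.22 -0.09  0.1 ] gap 0.647 j [ 0.49  0.48  0.02  1.72 -0.01  0.94 -1.15]
scene disp [ 0.5802 -0.0245 -0.0724] -115 cart [ 0.5017 -0.0208 -0.0962] -114 rel [-0.0785 -0.002  -0.0238]
top disp [ 0.5754 -0.0261 -0.0888] -105 cart [ 0.4974 -0.0215 -0.0955] -102 rel [-0.078  -0.0024 -0.0067]
```

View pics/fit2.png

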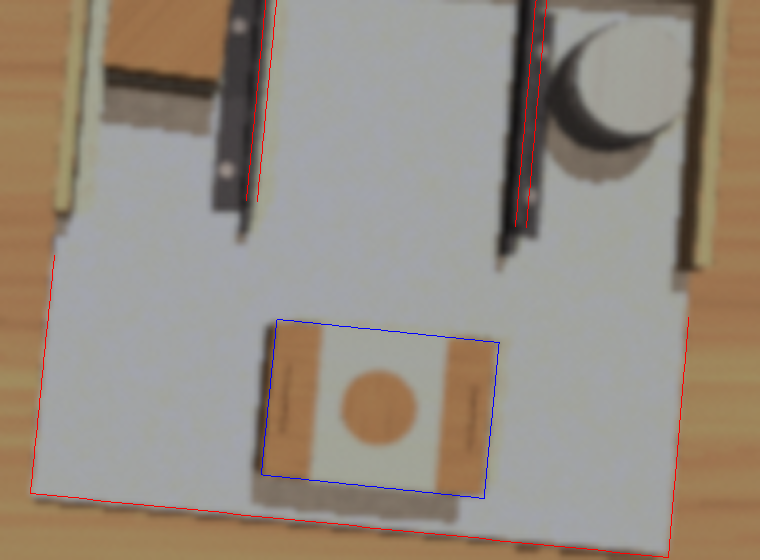

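Run:
```python
from h import *
s=env.snapshot("top"); d=np.array([.5756,-.0261,-.0885]); k=7
o=np.floor(proj(s,[d[0]+.06,d[1],.03]))-[55,42];x,y=o.astype(int)
im=cv2.resize(s["img"][y:y+85,x:x+110],None,fx=k,fy=k,interpolation=cv2.INTER_CUBIC)
im=np.clip(im.astype(float)*1.4,0,255).astype(np.uint8)
b=lambda q:[seg((.012,q,.053),(.13,q,.053)),seg((0,q,.042),(.012,q,.042))]
draw(s,im,b(.06)+b(-.06)+b(.065)+b(-.065),d,k,o,(255,0,0))
draw(s,im,[seg((0,q,.018),(.13,q,.018)) for q in(.06,-.06)]+[seg((.13,-.06,.018),(.13,.06,.018))],d,k,o,(0,255,0))
draw(s,im,[seg((.13,-.153,.048),(.13,.153,.048)),seg((.138,-.153,.048),(.138,.153,.048))],d,k,o,(0,0,255))
save("rails",im)
```

```text
(no output)
```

View pics/rails.png

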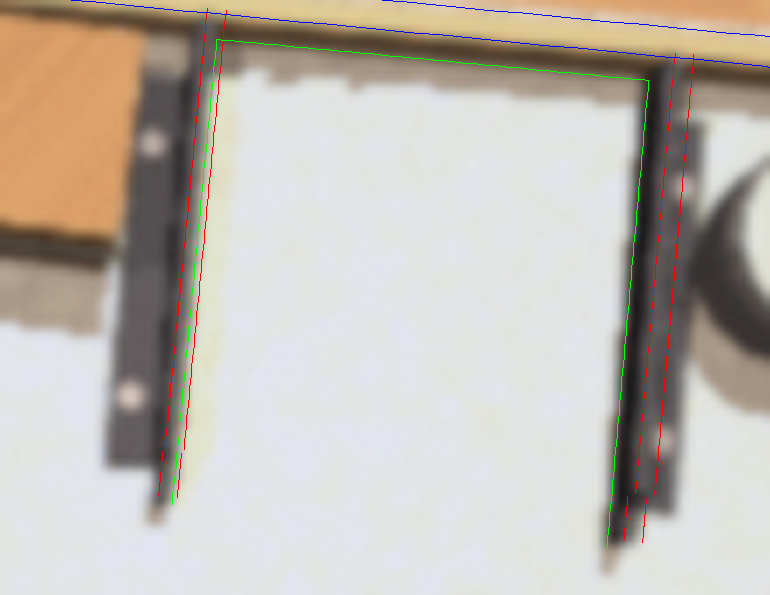

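Overlay agrees with the dividers' feet and stop within about 1 px (≤2 mm), so the carton is about 2 mm off centre and nearly square. Now I go behind it.

```bash
python3 -c "
from h import *
goto(-.140,-.001,.2,0);goto(-.140,-.001,.009,0)"
```

```text
world [ 0.4377 -0.0147  0.218 ] shift [-6.210e+01 -2.644e+02 -2.000e-01] turn [-0.0003 -0.0003  0.0014]
world [ 0.4377 -0.0147  0.027 ] shift [ -62.1 -264.3  190.8] turn [-0.0003 -0.0003  0.0014]
```

Emit:
arm_command(
  commands=[-10,-20,0,0,0,0,-25,-60,0,0,0,0,-40,-105,0,0,0,0,-55,-150,0,0,0,0,-62,-195,0,0,0,0,-62,-235,0,0,0,0,-62,-258,0,0,0,0,-62,-264,0,0,0,0,-62,-264,15,0,0,0,-62,-264,40,0,0,0,-62,-264,70,0,0,0,-62,-264,95,0,0,0,-62,-264,105,0,0,0,-62,-264,105,0,0,0],
)

```text
time_s: 8.75
eef_pos: [0.4369, -0.0157, 0.1119]
orientation: [3.139, -0.127, -0.004]
wrist_force: [-0.1, -0.9, 0.6]
finger_gap: 0.645
```

```bash
python3 -c "
from h import *
state();goto(-.140,-.001,.009,0)"
```

```text
t 8.75 lane [-0.1407 -0.0021  0.0011] z-deck 0.0939 F [-0.11 -0.9   0.65] gap 0.645 j [ 0.01  0.48 -0.04  2.15  0.04  0.51 -1.71]
world [ 0.4377 -0.0147  0.027 ] shift [ 0.9 -1.1 84.9] turn [0.0002 0.0027 0.0011]
```

Emit:
arm_command(
  commands=[0,-1,15,0,0,0,0,-1,35,0,0,0,0,-1,55,0,0,0,0,-1,70,0,0,0,0,-1,80,0,0,0,1,-1,85,0,0,0,1,-1,85,0,0,0],
)

```text
time_s: 9.45
eef_pos: [0.4384, -0.0149, 0.0271]
orientation: [3.139, -0.127, -0.003]
wrist_force: [-0.6, -0.2, 0.6]
finger_gap: 0.642
```

```bash
python3 -c "
from h import *
state()
s=env.snapshot('scene');save('s3',cv2.resize(s['img'][110:260,160:360],None,fx=4,fy=4,interpolation=cv2.INTER_CUBIC))"
```

```text
t 9.45 lane [-0.1393 -0.0011  0.001 ] z-deck 0.0091 F [-0.59 -0.21  0.6 ] gap 0.642 j [ 0.    0.66 -0.02  2.2   0.05  0.28 -1.72]
```

View pics/s3.png

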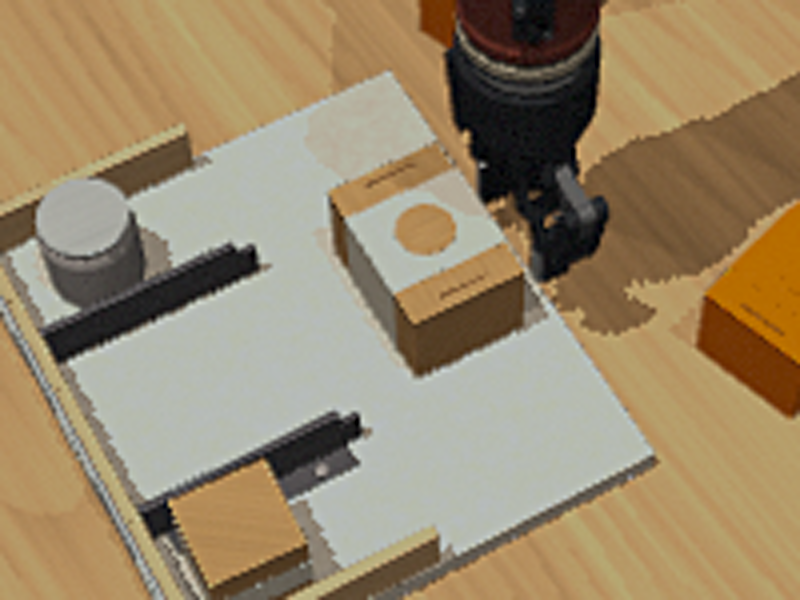

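Emit:
arm_command(
  commands=[4,0,0,0,0,0,9,0,0,0,0,0,12,0,0,0,0,0,15,0,0,0,0,0,18,0,0,0,0,0,21,0,0,0,0,0,24,0,0,0,0,0,27,0,0,0,0,0,30,0,0,0,0,0,33,0,0,0,0,0,36,0,0,0,0,0,39,0,0,0,0,0,42,0,0,0,0,0,45,0,0,0,0,0,47,0,0,0,0,0,49,0,0,0,0,0,50,0,0,0,0,0,50,0,0,0,0,0],
)

```text
time_s: 11.3
eef_pos: [0.4887, -0.019, 0.0273]
orientation: [3.139, -0.127, -0.001]
wrist_force: [-1.5, -0.5, 0.3]
finger_gap: 0.641
```

Run:
```python
from h import *
state()
for c,d in(('scene',[.5795,-.0244,-.075]),('top',[.5756,-.0261,-.0885])):
    s=env.snapshot(c);p,f=fit(s,CART,[.535,-.024,-.085]);print(c,p.round(4),round(f),rel(np.array(d),p).round(4))
```

```text
t 11.3 lane [-0.0889 -0.001   0.0009] z-deck 0.0093 F [-1.49 -0.49  0.31] gap 0.641 j [ 0.01  0.69 -0.03  2.07  0.05  0.38 -1.71]
scene [ 0.5381 -0.0237 -0.0771] -120 [-0.0413 -0.0024 -0.0021]
top [ 0.5362 -0.0248 -0.0755] -79 [-0.0394 -0.0022  0.013 ]
```

Emit:
arm_command(
  commands=[3,0,0,0,0,0,6,0,0,0,0,0,10,0,0,0,0,0,14,0,0,0,0,0,18,0,0,0,0,0,22,0,0,0,0,0,26,0,0,0,0,0,30,0,0,0,0,0,34,0,0,0,0,0,38,0,0,0,0,0,42,0,0,0,0,0,46,0,0,0,0,0,50,0,0,0,0,0,54,0,0,0,0,0,57,0,0,0,0,0,59,0,0,0,0,0,60,0,0,0,0,0],
)

```text
time_s: 13.1
eef_pos: [0.5486, -0.0239, 0.0272]
orientation: [3.139, -0.127, -0.001]
wrist_force: [-2.4, 0.0, 1.6]
finger_gap: 0.639
```

Run:
```python
from h import *
state()
for c,d in(('scene',[.5795,-.0244,-.075]),('top',[.5756,-.0261,-.0885])):
    s=env.snapshot(c);p,f=fit(s,CART,[.597,-.028,-.08]);print(c,p.round(4),round(f),rel(np.array(d),p).round(4))
    if c=='scene':save('s4',cv2.resize(s['img'][110:260,160:360],None,fx=4,fy=4,interpolation=cv2.INTER_CUBIC))
```

```text
t 13.1 lane [-0.0287 -0.001   0.0009] z-deck 0.0092 F [-2.38  0.03  1.6 ] gap 0.639 j [ 0.03  0.74 -0.03  1.9   0.05  0.5  -1.7 ]
scene [ 0.5988 -0.0279 -0.0663] -120 [ 0.0195 -0.0021  0.0087]
top [ 0.5898 -0.0113 -0.1488] -80 [ 0.0129  0.016  -0.0603]
```

View pics/s4.png

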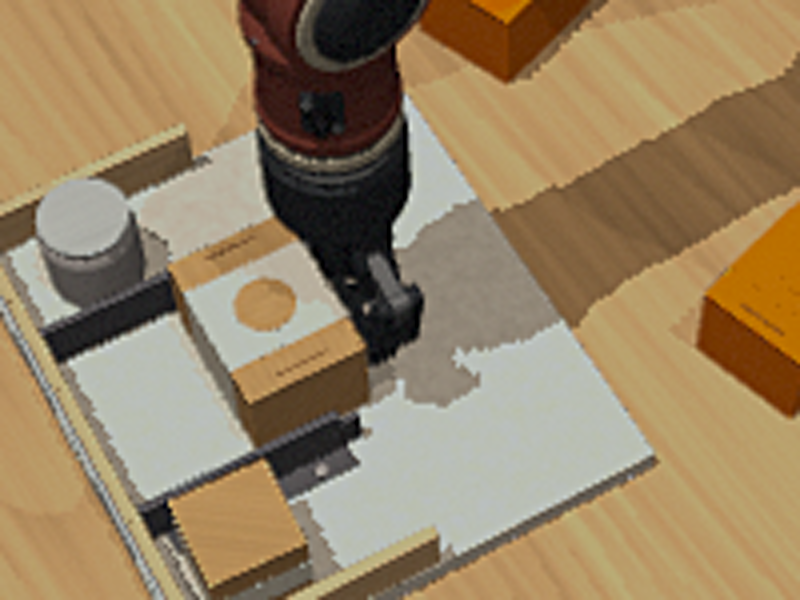

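Run:
```python
from h import *
s=env.snapshot('scene');d=np.array([.5795,-.0244,-.075])
for uv in((420,290),(422,320),(400,345),(375,360)):
    print(uv,[(z,rel(d,np.array([*unproj(s,(160+uv[0]/4,110+uv[1]/4),.018+z)[:2],0]))[:2].round(3)) for z in(.01,.035,.06,.08)])
```

```text
(420, 290) [(0.01, array([-0.072,  0.003])), (0.035, array([-0.065,  0.017])), (0.06, array([-0.057,  0.031])), (0.08, array([-0.052,  0.043]))]
(422, 320) [(0.01, array([-0.063,  0.021])), (0.035, array([-0.056,  0.035])), (0.06, array([-0.049,  0.048])), (0.08, array([-0.043,  0.059]))]
(400, 345) [(0.01, array([-0.044,  0.029])), (0.035, array([-0.038,  0.043])), (0.06, array([-0.031,  0.056])), (0.08, array([-0.026,  0.067]))]
(375, 360) [(0.01, array([-0.028,  0.031])), (0.035, array([-0.022,  0.044])), (0.06, array([-0.016,  0.058])), (0.08, array([-0.011,  0.068]))]
```

Below divider height the fingers stay within about 44 mm of the lane centre (the dividers are at 60 mm). I continue.

Emit:
arm_command(
  commands=[3,0,0,0,0,0,7,0,0,0,0,0,11,0,0,0,0,0,15,0,0,0,0,0,19,0,0,0,0,0,23,0,0,0,0,0,27,0,0,0,0,0,31,0,0,0,0,0,35,0,0,0,0,0,39,0,0,0,0,0,43,0,0,0,0,0,47,0,0,0,0,0,51,0,0,0,0,0,55,0,0,0,0,0,59,0,0,0,0,0,62,0,0,0,0,0,65,0,0,0,0,0,67,0,0,0,0,0,68,0,0,0,0,0],
)

```text
time_s: 15.15
eef_pos: [0.6168, -0.0293, 0.0273]
orientation: [3.139, -0.127, 0.0]
wrist_force: [-2.7, 0.2, 1.1]
finger_gap: 0.643
```

Run:
```python
from h import *
state()
s=env.snapshot('scene');p,f=fit(s,CART,[.666,-.033,-.075]);print(p.round(4),round(f),rel(np.array([.5795,-.0244,-.075]),p).round(4))
```

```text
t 15.15 lane [ 0.0397 -0.0009  0.001 ] z-deck 0.0093 F [-2.68  0.22  1.08] gap 0.643 j [ 0.03  0.81 -0.04  1.7   0.05  0.63 -1.68]
[ 0.6682 -0.035   0.0207] -117 [ 0.0892 -0.004   0.0957]
```

Run:
```python
from h import *
s=env.snapshot('scene');k=7
o=np.array([190,150]);im=cv2.resize(s["img"][150:235,190:300],None,fx=k,fy=k,interpolation=cv2.INTER_CUBIC)
d=[.5795,-.0244,-.075]
for y0 in(-.1,-.05,0):
    p,f=fit(s,CART,[.666,-.033,-.075+y0+.05]);print(p.round(4),f,rel(np.array(d),p).round(4))
P=T(d,[[.087,-.002,0]])[0]; draw(s,im,CART,[P[0],P[1],d[2]],k,o,(0,0,255)); save("s5",im)
```

```text
[ 0.6684 -0.0351  0.0212] -116.87705 [ 0.0894 -0.004   0.0962]
[ 0.6683 -0.035   0.0197] -116.87526 [ 0.0894 -0.0039  0.0947]
[ 0.6684 -0.035   0.0208] -116.864845 [ 0.0895 -0.0039  0.0958]
```

View pics/s5.png

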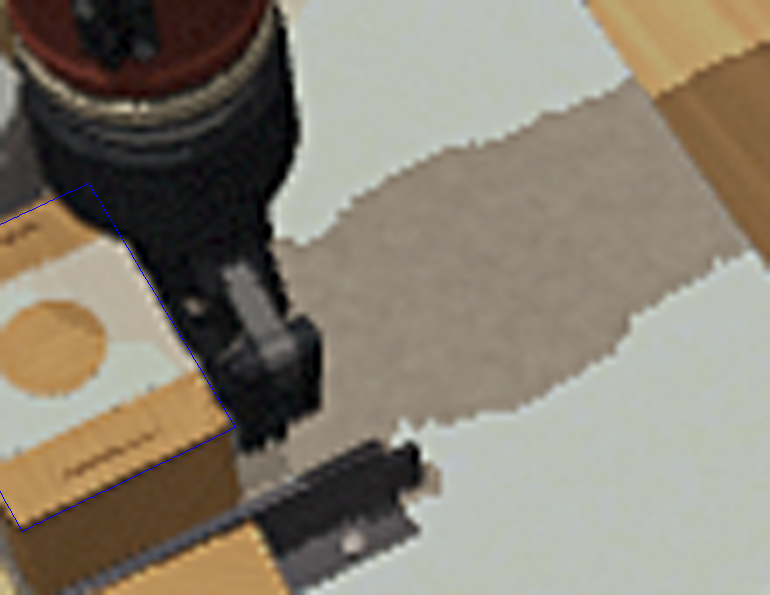

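The picture shows the carton lying on the square overlay (corners at (235,428) and (22,530)), so the 0.096 rad yaw came from occlusion. About 8 mm remains; I creep on with an eye on the force.

Emit:
arm_command(
  commands=[1,0,0,0,0,0,2,0,0,0,0,0,3,0,0,0,0,0,4,0,0,0,0,0,5,0,0,0,0,0,5,0,0,0,0,0],
)

```text
time_s: 15.85
eef_pos: [0.6222, -0.0298, 0.0273]
orientation: [3.139, -0.127, 0.002]
wrist_force: [-1.6, -0.5, -0.4]
finger_gap: 0.646
```

Emit:
arm_command(
  commands=[0.7,0,0,0,0,0,1.4,0,0,0,0,0,2,0,0,0,0,0,2,0,0,0,0,0],
)

```text
time_s: 16.25
eef_pos: [0.623, -0.0299, 0.0271]
orientation: [3.139, -0.127, -0.002]
wrist_force: [-5.3, 0.7, 2.9]
finger_gap: 0.643
```

Emit:
arm_command(
  commands=[1,0,0,0,0,0,2,0,0,0,0,0,2.5,0,0,0,0,0,2.5,0,0,0,0,0],
)

```text
time_s: 16.65
eef_pos: [0.6227, -0.03, 0.0266]
orientation: [3.139, -0.126, -0.012]
wrist_force: [-7.9, -0.1, 2.8]
finger_gap: 0.644
```

It no longer advances and the force rises: it is against the stop. I retreat straight back, then up and away.

Emit:
arm_command(
  commands=[-2,0,0,0,0,0,-6,0,0,0,0,0,-14,0,0,0,0,0,-28,0,0,0,0,0,-50,0,0,0,0,0,-75,0,0,0,0,0,-95,0,-10,0,0,0,-105,0,-40,0,0,0,-110,0,-80,0,0,0,-110,0,-120,0,0,0,-110,0,-160,0,0,0,-110,30,-180,0,0,0,-110,70,-180,0,0,0,-110,110,-180,0,0,0,-110,150,-180,0,0,0,-110,190,-180,0,0,0,-110,220,-180,0,0,0,-110,235,-180,0,0,0,-110,240,-180,0,0,0,-110,240,-180,0,0,0],
)

```text
time_s: 18.65
eef_pos: [0.4955, -0.2595, 0.2076]
orientation: [-3.139, 0.125, 0.011]
wrist_force: [-0.3, 0.9, -0.4]
finger_gap: 0.646
```

Run:
```python
from h import *
state()
D0=T(D,[[.095,-.002,0]])[0]; c0=[D0[0],D0[1],-.08]
measure('scene',D,c0);s,d,p=measure('top',D,c0)
k=7;o=np.floor(proj(s,[d[0]+.06,d[1],.03]))-[55,42];x,y=o.astype(int)
im=cv2.resize(s["img"][y:y+85,x:x+110],None,fx=k,fy=k,interpolation=cv2.INTER_CUBIC);draw(s,im,CART,p,k,o,(0,0,255));save("end",im)
for n in("tin","small_carton","jar"):
    print(n,[w(s,q["point"]).round(4) for q in env.mark_of(s,n)[:1]])
```

```text
t 18.65 lane [-0.0623 -0.2403  0.0024] z-deck 0.1896 F [-0.3   0.88 -0.37] gap 0.646 j [ 0.46  0.5  -0.02  1.72  0.02  0.93 -1.22]
scene disp [ 0.579  -0.0253 -0.0853] -110 cart [ 0.6723 -0.0336 -0.0936] -118 rel [ 0.0936 -0.0003 -0.0083]
top disp [ 0.5757 -0.0262 -0.0897] -103 cart [ 0.6708 -0.0355 -0.0211] -110 rel [ 0.0956 -0.0007  0.0686]
tin [array([ 0.6484, -0.1359,  0.0153])]
small_carton [array([0.6728, 0.0815, 0.0201])]
jar [array([ 0.6746,  0.2186, -0.004 ])]
```

View pics/end.png

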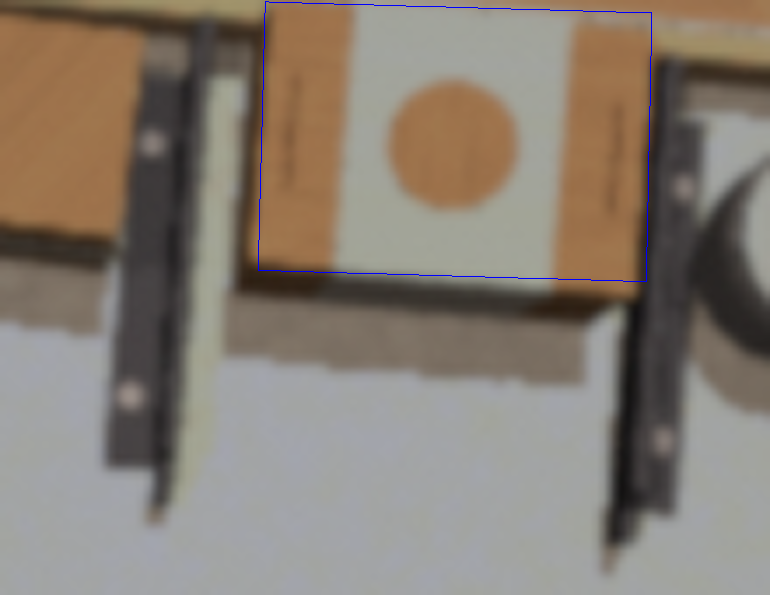

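The crop shows the carton at the stop. Its rear edge, (248,268) to (638,298), slopes 0.077 against about 0.088 for the lane, so it is square. There is a gap to both dividers. The top fit's 0.069 rad yaw is wrong: the blue box sits off the visible edges, pulled onto the stop board.

```bash
python3 -c "
from h import *
print(env.close_job())"
```

```text
the job is handed in; nothing more can be done
None
```

I pushed the wide carton up against the front stop of the middle lane and handed the job in at about 19 s of the 69 s allowed. `close_job()` gives no verdict, so the result is not confirmed beyond my own checks.

**What I did:** I picked the white-sleeved carton on the apron and ignored the two orange look-alikes. I pushed it about 18 mm sideways onto the lane's centre line with two fingertips. Then I pushed it straight down the lane from behind until it stopped moving and the force rose to about 8 N. After that I backed straight out and moved the arm clear.

**Last checks:**
- **Position:** the scene camera puts the carton centre at x ≈ -0.036 m from the lane end (limits -0.041 to -0.030). The sideways offset is about 0 to -4 mm (limit 12 mm).
- **Squareness:** about 0.01 rad off, both from the scene camera and from reading the rear edge in the last picture.
- **Dividers:** the last picture shows a gap to both.
- **Other items:** the tin, small carton and jar are within about 3 mm of where they started, which is within measuring error.

**Checks that disagreed:**
- **Last top-view fit:** it gave 0.069 rad of yaw, but its outline did not match the visible edges, so I discarded it.
- **During the push:** two fits were wrong because the arm blocked the view. I discarded the mid-push top fit because the scene fit disagreed. The 0.096 rad scene reading near the end did not match an overlay picture.
- **Display direction:** the two cameras differed by about 0.01 rad, which was harmless here.

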